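# Hold the spring clip open around the list card's edge

## Robot

A 6-joint arm with a two-finger parallel gripper is mounted at the origin on the work surface. World frame = base frame: x ahead of the robot, y to its left, z up, the work surface at z = 0. Lengths are in m, angles in rad, forces in N, time in s.
With the tool pointing down it reaches from about 0.4 to 0.825 m from the base axis. Payload 7 kg.
Tool frame: the origin (TCP) lies between the finger pads; the fingertips stand 22 mm ahead of it and the grasp point (between the pads) lies 3 mm ahead of it; z points along the fingers, y is the direction in which the jaws open and shut (so a half turn about z gives the same grasp; the last joint's range is limited). The gripper opens to 88 mm and grips with 3 to 60 N. Pads are 19 mm wide; open, the fingers measure 130 mm over their backs; the gripper's body (78 mm by 193 mm) begins 47 mm behind the grasp point.
Start: joints at [-1.046, 0.359, 0.012, 0, -1.224, -0.288], TCP at [0.158, -0.656, 0.249] pointing down, gripper open.
Joint ranges: [-3.07, 3.07], [-1.43, 2.12], [-1.02, 1.25], [-3.03, 1.67], [-3.05, -0], [-3.03, 3.03]. Speed limits (rad/s): [2.39, 2.39, 3.01, 3.14, 3.14, 3.14].

## Interface

Orientations are given as [roll, pitch, yaw] about the fixed x, y, z axes, in that order (R = Rz(yaw) Ry(pitch) Rx(roll)).
In Python, from station import arm, optics gives the robot as it stands. The module is installed in compiled form; this text tells all that it offers.
- The arm moves only by the tool jog_arm, never from a script. Its argument "motion" is a list that holds one entry, the list of rows, each a list of 7 numbers: the shift along the tool's x, y, z in m, then the turn, a rotation vector about the tool's x, y, z in degrees, then the finger opening in m, from 0 to 0.0876. In form: [[[x, y, z, rx, ry, rz, grip], ...]]. A call has 1 to 8 rows; each row is the pose to reach, as a shift and turn from the pose measured when the call began, along the tool's axes at that moment; what a row does not reach only later rows make up. A row lasts 1/10 s, in which the tool goes at most 50 mm and 8.59 degrees, less where a joint would pass 70% of its speed; a pose out of reach is approached as far as the arm can. A call with a gripper value outside its range is refused whole. The fingers move at their own pace and stop on an object; "newtons" is the grip in N (left out, the last holds). Time passes only in rows, so rows that repeat a pose let the fingers close. It gives the time, the measured TCP pose, the force and the opening at its end, in the units of the state.
- arm.get_state(): the state, without advancing time (a new reading comes with each control period).
- optics.grab_frame(name): name is "side" or "top" or "wrist"; returns the picture (420x560x3 uint8, red, green, blue); there is no depth.
- optics.camera_model(name): a dict with "mtx" (3x3 intrinsics, pixels), "R" (3x3) and "t" (3): a world point X has camera coordinates R X + t; the wrist camera has in their place "mount" (4x4, takes a point from camera to tool coordinates, whose origin is the TCP and whose axes are the flange's). Camera axes: x right, y down, z forward; pixel columns grow to the right and rows downward; lengths in m; the calibration is good to about 2 mm. A picture is of the moment at which its call begins: read the wrist's pose just before it. camera_model takes no time and is no camera call.
- arm.job_done(): hands the job in, once; it reports no verdict.
The state is a dict: "t": time; "q": joint angles; "qd": joint speeds; "joint_efforts": joint torques, N m; "eef_pos": TCP position; "ee_rot": TCP orientation; "force": force on the tool from outside, world axes, zero at the start; "moment": the same for the moment, N m; "width": finger opening in m.
Only numpy, scipy, OpenCV 4.12 (cv2) and the standard library are available. Lean on these libraries where they do the work, as an engineer would, in place of code of your own. Each camera call takes 0.05 s, during which the arm holds its last target.

## Task

I am about to slip a new tasting sheet onto the list card, so take the spring clip off the rim of the wine case by squeezing its handles, and bring it down over the middle of the card's top edge. The jaws must gape wide and square around the edge, which reaches well in past the lips, about midway between the jaws, and the clip must not touch the card. Finish while still holding it squeezed open there, and leave the case, the card stand and the other things where they are.

Things in the scene. Friction and masses are not known exactly. Their poses are not given: they have to be found in the camera images.
- clip: Large steel bulldog clip, 70 g, loose, clamped upright astride the robot-side wall of the wine case, jaws down, handles up; the rim is 14 mm below the origin. Origin: on the pivot (12 mm thick spring coil along y), midway between the two mirror-image halves. x: across, the way jaws open and handles are squeezed; y: along pivot and jaws (56 mm wide); z: up to the handles.
- clip_handles (a point): Point of the clip midway between its two handles, 41.5 mm above the pivot, level with their rolled ends (7 mm thick, 28 mm wide along y), which at the start are centred 24 mm to either side in x, 55 mm over the outsides. Squeezed to the stop the ends rise to 48 mm above the pivot and measure about 16 mm over the outsides. The plates below the ends taper inwards to the pivot.
- clip_mouth (a point): Point of the clip midway between its jaws, 27 mm below the pivot, fixed to the clip's origin. Each jaw ends in a flat lip, 28 to 34 mm below the pivot when clamped on the case, 24 to 29.5 mm below it and 30 mm from the other lip when fully squeezed. Between the lips and the underside of the coil (6 mm below the pivot) the clip is hollow.
- clip_jaw (a joint): Opening angle of each half about the pivot (rad; the other half mirrors it): 0 on the 8 mm wall of the case, -0.11 shut on nothing, 0.42 squeezed to the stop; lips apart about 8 mm + 53 mm per rad. Squeezing takes about 5 N on each handle to start, 9 to 10 N at the stop; gripped harder than that it just stays at the stop. Let go, it snaps shut.
- wine_case: Open wooden wine case, 160 (x) x 260 (y) x 100 mm high, walls 8 mm thick, about 1.8 kg, holding loose corks that stay below 60 mm. Origin: centre of its underside. The clip sits on the wall at x = -76 mm (the middle of that wall's thickness), within 50 mm of the middle of its length; clip and case have the same x axis direction.
- card_stand: List card in a weighted wooden foot, about 0.9 kg, loose. The stiff card is 4 mm thick (x), 148 mm wide (y), upright, its top edge 117 mm above the counter; the foot is 70 (x) x 170 (y) x 22 mm high. Origin: centre of the underside; x is square to the card's faces, y runs along the card.
- card_edge (a point): Middle of the card's top edge (middle of its thickness and of its width), 117 mm above the counter; same axes as the card stand.
- bottle: Standing wine bottle, 74 mm across, 290 mm tall; leave alone. Origin: centre of the underside.
- wine_glass: Standing stemmed wine glass, 82 mm across, 195 mm tall; leave alone. Origin: centre of the foot's underside.
- corkscrew: Folded black waiter's corkscrew lying on the counter, 116 x 26 x 13 mm; leave alone. Origin: centre of its underside, x along it.
- stopper: Steel bottle stopper standing on its 38 mm head, 40 mm tall; leave alone. Origin: centre of its underside.
There are look-alikes about, which are no part of the job. Leave any turquoise look-alike of the clip alone. Leave any pink look-alike of the card_stand alone.

How it is judged:
On the way:
1. the clip is squeezed open in the fingers and lifted clear of the wine case (contact force between the fingers and clip above 2 N and value of joint clip_jaw above 0.1 rad and z of clip in the frame of wine_case above 0.145 m and contact force between clip and wine_case below 0.1 N), for 0.2 s.
At the end, for the whole second after the job is handed in: The fingers alone hold the clip, still, squeezed open (over 0.25 rad), upright and square to the card within 10 degrees, within 22 mm of the middle of its top edge; the edge is between the jaws, 6 to 24 mm below the pivot, within 9 mm of midway, and the clip touches no part of the card (value of joint clip_jaw above 0.25 rad and x of card_edge in the frame of clip between -0.009 and 0.009 m and y of card_edge in the frame of clip between -0.022 and 0.022 m and z of card_edge in the frame of clip between -0.024 and -0.006 m and angle between the x axis of clip and the x axis of card_stand, either way round below 0.17 rad and angle between clip's own z axis and vertical below 0.17 rad and contact force between each of clip, the fingers and card_stand below 0.1 N and contact force between the fingers and clip above 2 N and linear speed of clip below 0.02 m/s and angle between each of card_stand, wine_case's own z axis and vertical below 0.03 rad); the arm keeps its last pose, push and grip.
It fails at once if the card stand is shoved or tipped (20 mm or about 10 degrees) (distance of card_stand from where it was at the start of the episode above 0.02 m or angle between card_stand's own z axis and vertical above 0.17 rad).
It fails at once if the wine case is shoved or tipped (25 mm or about 10 degrees) (distance of wine_case from where it was at the start of the episode above 0.025 m or angle between wine_case's own z axis and vertical above 0.17 rad).
It fails at once if the bottle, wine glass, corkscrew or stopper is moved by 20 mm or tipped (distance of any of bottle, wine_glass, corkscrew, stopper from where it was at the start of the episode above 0.02 m or angle between any of bottle, wine_glass's own z axis and vertical above 0.3 rad).
It also fails if it takes over 35 s, if anything falls off the work surface, if the arm or the gripper's body presses on something with over 40 N, if the wrist force passes 120 N, or if a joint passes its speed limit or range.

## Working session

There is one attempt and no reset: what is moved stays moved. The work goes in short steps, Python scripts to look and compute and a tool call to move; the robot and the scene stay as the last step left them, time stands still between calls to the robot, and variables do not carry over. Pictures are saved under pics/ and viewed, and the job is handed in when it is done.

Besides the shell and the picture viewer there is one more tool, called after "Request:" in YAML: its name, and indented under it one key for each argument. jog_arm: Moves the arm, as the interface text tells. Its arguments: {"type":"object","properties":{"motion":{"type":"array","items":{"type":"array","items":{"type":"array","items":{"type":"number"}}}},"newtons":{"type":"number"}},"required":["motion"]}

```bash
mkdir -p pics
python3 - <<'E'
from station import arm, optics
import cv2,numpy as np
s=arm.get_state()
print({k:np.round(v,3).tolist() for k,v in s.items()})
for n in["top","side","wrist"]:
    m=optics.camera_model(n)
    print(n,{k:np.round(v,4).tolist() for k,v in m.items() if not isinstance(v,str)})
    cv2.imwrite(f"pics/{n}0.png",optics.grab_frame(n)[:,:,::-1])
E
```

```text
{'t': 0.0, 'q': [-1.046, 0.359, 0.011, -0.0, -1.224, -0.288], 'qd': [0.001, -0.0, -0.001, -0.001, -0.002, 0.002], 'joint_efforts': [-0.0, -58.272, 29.305, 6.997, 0.007, -0.0], 'eef_pos': [0.158, -0.656, 0.248], 'ee_rot': [3.14, -0.0, -2.905], 'force': [-0.547, -0.256, -0.164], 'moment': [-0.003, -0.011, 0.055], 'width': 0.087}
top {'mtx': [[533.3222, 0.0, 286.6204], [0.0, 533.3222, 208.5163], [0.0, 0.0, 1.0]], 'R': [[0.0091, -0.9997, 0.0214], [-0.9956, -0.0111, -0.0931], [0.0933, -0.0205, -0.9954]], 't': [-0.0171, 0.5631, 1.5483]}
side {'mtx': [[498.0372, 0.0, 277.7763], [0.0, 498.0372, 213.203], [0.0, 0.0, 1.0]], 'R': [[-0.7498, -0.6612, -0.0244], [-0.3473, 0.4246, -0.8361], [0.5632, -0.6185, -0.548]], 't': [0.424, 0.2656, 1.0334]}
wrist {'mtx': [[301.33, 0.0, 276.9387], [0.0, 301.33, 211.8853], [0.0, 0.0, 1.0]], 'mount': [[0.0001, -0.9508, -0.3099, 0.0847], [1.0, 0.0001, 0.0001, 0.0009], [-0.0001, -0.3099, 0.9508, -0.1369], [0.0, 0.0, 0.0, 1.0]]}
```

View pics/top0.png

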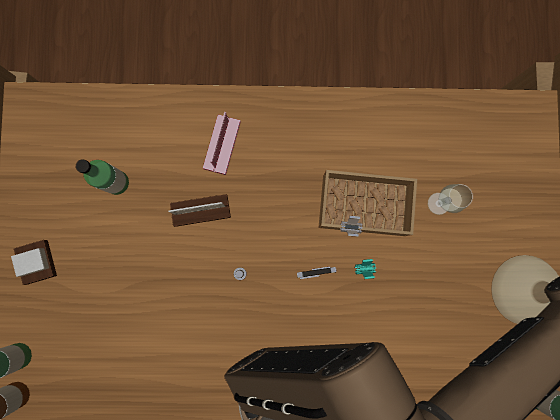

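View pics/side0.png

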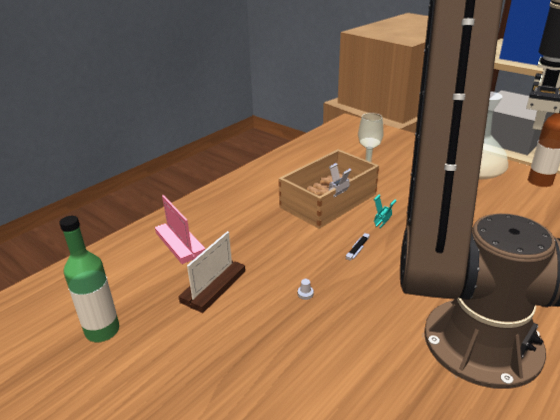

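View pics/wrist0.png

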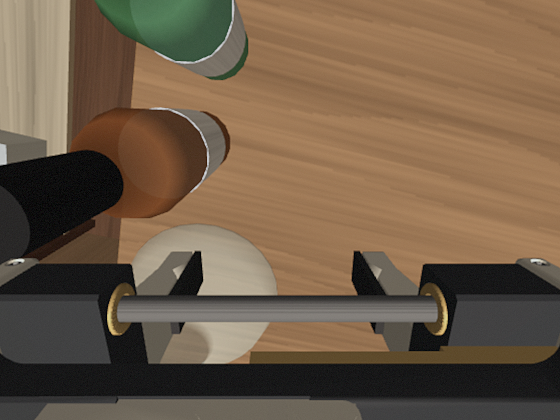

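Candidates for the clip are the steel clip astride the case wall (top view 352,226) and the turquoise one on the counter (366,269). For the card stand they are the dark foot with white card (200,209), the pink one (222,143) and a white block (30,262). By the description I choose the steel clip and the dark-foot card. Next I check both in close crops.

Run:
```python
import cv2,numpy as np
t=cv2.imread('pics/top0.png');s=cv2.imread('pics/side0.png')
a=cv2.resize(t[160:290,310:430],(480,520),interpolation=cv2.INTER_CUBIC)
b=cv2.resize(t[180:240,155:245],(720,480),interpolation=cv2.INTER_CUBIC)
c=cv2.resize(s[140:240,270:410],(700,500),interpolation=cv2.INTER_CUBIC)
d=cv2.resize(s[225:315,170:260],(500,500),interpolation=cv2.INTER_CUBIC)
for n,i in zip('abcd',[a,b,c,d]): cv2.imwrite(f'pics/crop_{n}.png',i)
```

```text
(no output)
```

View pics/crop_a.png

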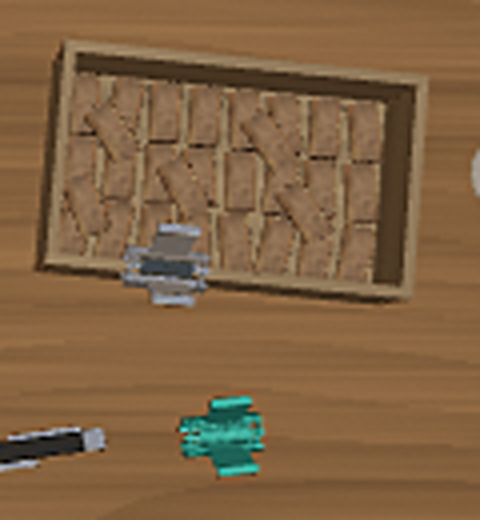

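View pics/crop_b.png

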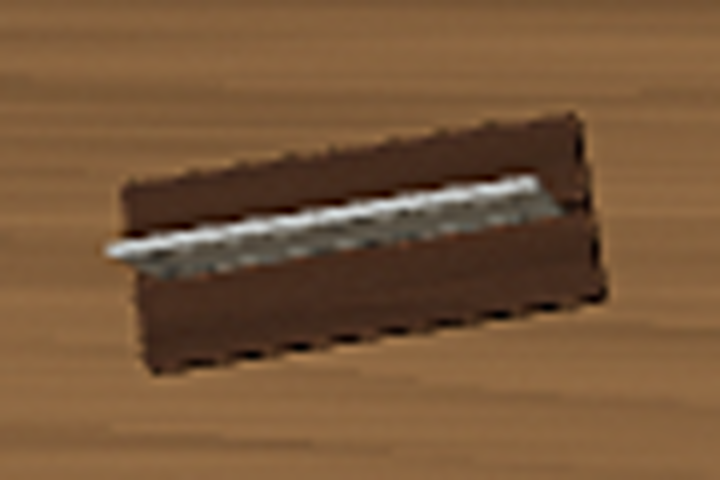

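View pics/crop_c.png

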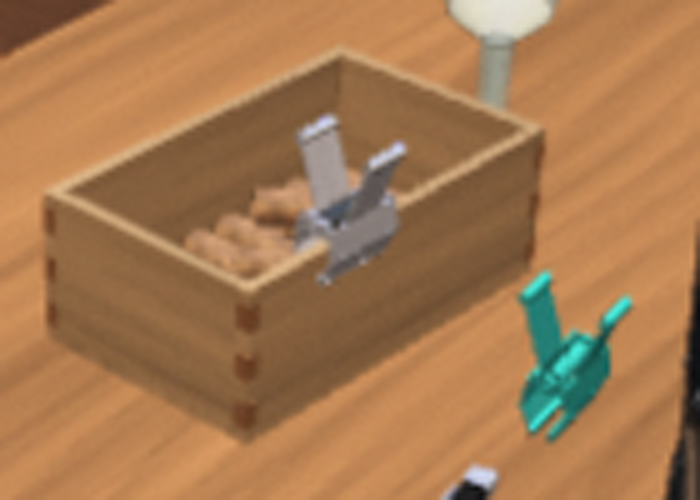

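View pics/crop_d.png

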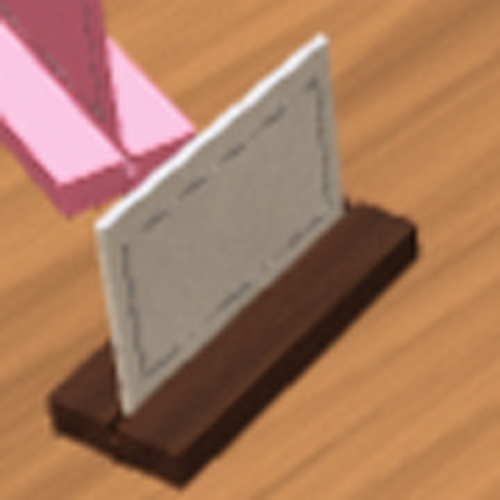

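The crops confirm it: the steel clip sits on the near rim (crop a, 165,265), with the turquoise one lying separately. The white card's top edge runs from (107,250) to (537,183) in crop b. Now the measurement.

```bash
cat > h.py <<'E'
import numpy as np,cv2
from station import arm,optics
from scipy.spatial.transform import Rotation as Rn
def ray(name,uv,state=None):
    m=optics.camera_model(name); d=np.linalg.inv(m['mtx'])@np.array([uv[0],uv[1],1.])
    if name=='wrist':
        Rt=Rn.from_euler('xyz',state['ee_rot']).as_matrix(); M=np.array(m['mount'])
        return np.array(state['eef_pos'])+Rt@M[:3,3], Rt@M[:3,:3]@d
    R=np.array(m['R']);t=np.array(m['t']); return -R.T@t, R.T@d
def onz(name,uv,z,state=None):
    o,d=ray(name,uv,state); return o+d*(z-o[2])/d[2]
def proj(name,X,state=None):
    m=optics.camera_model(name)
    if name=='wrist':
        Rt=Rn.from_euler('xyz',state['ee_rot']).as_matrix(); M=np.array(m['mount'])
        c=np.linalg.inv(M)@np.append(Rt.T@(np.array(X)-state['eef_pos']),1);c=c[:3]
    else: c=np.array(m['R'])@X+np.array(m['t'])
    p=m['mtx']@c; return p[:2]/p[2]
E
python3 - <<'E'
from h import *
np.set_printoptions(precision=4,suppress=True)
f=lambda c,k,o:((c[0]+.5)/k-.5+o[0],(c[1]+.5)/k-.5+o[1])
A=lambda c:f(c,4,(310,160)); B=lambda c:f(c,8,(155,180)); C=lambda c:f(c,5,(270,140)); D=lambda c:f(c,500/90,(170,225))
def rep(l,P):
    P=np.array(P);print(l);print(P[:,:2]); print(' mean',P[:,:2].mean(0),'sides',[round(float(np.linalg.norm(P[i]-P[i-1])),4) for i in range(len(P))])
    return P
P=rep('case',[onz('top',A(c),.1) for c in[(65,42),(427,80),(410,298),(38,270)]])
e=P[3]-P[2]; print('yaw case', np.degrees(np.arctan2(-e[0],e[1])))
P=rep('caseside',[onz('side',C(c),.1) for c in[(343,50),(543,130),(247,290),(47,193)]])
P=rep('handles top',[onz('top',A(c),.157) for c in[(180,229),(173,300)]])
print('ang',np.degrees(np.arctan2(*(P[0]-P[1])[1::-1])))
P=rep('handles side',[onz('side',C(c),.157) for c in[(318,125),(387,150)]])
print('ang',np.degrees(np.arctan2(*(P[0]-P[1])[1::-1])))
P=rep('pivot',[onz('top',A((166,267)),.12)])
P=rep('card top',[onz('top',B(c),.117) for c in[(107,250),(537,183)]])
e=P[0]-P[1]; print('yaw card', np.degrees(np.arctan2(-e[0],e[1])))
P=rep('card side',[onz('side',D(c),.117) for c in[(100,225),(322,40)]])
e=P[0]-P[1]; print('yaw card', np.degrees(np.arctan2(-e[0],e[1])))
P=rep('foot',[onz('top',B(c),.022) for c in[(123,185),(577,117),(603,298),(155,374)]])
for n,uv in dict(stopper=(239,273),cork=(317,271),bottlecap=(84,167),glass=(455,196)).items():print(n,onz('top',uv,0 if n!='bottlecap' else .29))
E
```

```text
case
[[ 0.667  -0.1203]
 [ 0.6429 -0.3782]
 [ 0.4878 -0.364 ]
 [ 0.5048 -0.1017]]
 mean [ 0.5756 -0.2411] sides [0.1632, 0.259, 0.1557, 0.2629]
yaw case -3.7089342482171213
caseside
[[ 0.6407 -0.3777]
 [ 0.4858 -0.3639]
 [ 0.5111 -0.1091]
 [ 0.6646 -0.1215]]
 mean [ 0.5756 -0.243 ] sides [0.2574, 0.1556, 0.256, 0.154]
handles top
[[ 0.5303 -0.1933]
 [ 0.4821 -0.1884]]
 mean [ 0.5062 -0.1909] sides [0.0484, 0.0484]
ang -5.780769324847411
handles side
[[ 0.5308 -0.1967]
 [ 0.4849 -0.1966]]
 mean [ 0.5078 -0.1966] sides [0.0459, 0.0459]
ang -0.2045790082042238
pivot
[[ 0.5067 -0.189 ]]
 mean [ 0.5067 -0.189 ] sides [0.0]
card top
[[0.5447 0.3189]
 [0.5697 0.171 ]]
 mean [0.5572 0.2449] sides [0.15, 0.15]
yaw card 9.5901331804064
card side
[[0.5446 0.3154]
 [0.5679 0.1731]]
 mean [0.5562 0.2442] sides [0.1441, 0.1441]
yaw card 9.320542282116117
foot
[[0.577  0.3329]
 [0.6043 0.1664]
 [0.5372 0.1555]
 [0.5074 0.3192]]
 mean [0.5565 0.2435] sides [0.071, 0.1688, 0.068, 0.1664]
stopper [0.3722 0.1274 0.    ]
cork [ 0.3801 -0.104   0.    ]
bottlecap [0.6353 0.4922 0.29  ]
glass [ 0.6095 -0.5219  0.    ]
```

Sizes agree with the given ones: the rim measures about 260×157, the card 144–150 and the foot 70×168. The estimates so far are:
- Clip: about (0.506, -0.191), case yaw about -5.3°.
- Card edge: middle about (0.557, 0.2445), yaw about +9.5°.

Next I move to hover over the clip.

```bash
cat >> h.py <<'E'
def plan(pos,yaw_deg):
    s=arm.get_state(); R0=Rn.from_euler('xyz',s['ee_rot']); R1=Rn.from_euler('xyz',[np.pi,0,np.radians(yaw_deg)])
    print('t',round(s['t'],2),'shift',np.round(R0.inv().apply(np.array(pos)-s['eef_pos']),4),'turn',np.round((R0.inv()*R1).as_rotvec(degrees=True),2))
E
python3 - <<'E'
from h import *
plan([.506,-.191,.28],-95.3)
E
```

```text
t 0.15 shift [-0.4471  0.3704 -0.0317] turn [ 7.000e-02  4.000e-02 -7.114e+01]
```

Request:
jog_arm:
  motion:
    - [[-0.447,0.37,-0.032,0,0,-71,0.0876],[-0.447,0.37,-0.032,0,0,-71,0.0876],[-0.447,0.37,-0.032,0,0,-71,0.0876],[-0.447,0.37,-0.032,0,0,-71,0.0876],[-0.447,0.37,-0.032,0,0,-71,0.0876],[-0.447,0.37,-0.032,0,0,-71,0.0876],[-0.447,0.37,-0.032,0,0,-71,0.0876],[-0.447,0.37,-0.032,0,0,-71,0.0876]]

```text
t: 0.95
eef_pos: [0.3983, -0.3345, 0.2706]
ee_rot: [3.141, 0.001, -1.699]
force: [0.2, -0.3, 0.8]
width: 0.0876
```

Run:
```python
from h import *
plan([.506,-.191,.28],-95.3)
```

```text
t 0.95 shift [-0.156  -0.0885 -0.0093] turn [ 0.02  0.07 -2.03]
```

Request:
jog_arm:
  motion:
    - [[-0.156,-0.0885,-0.009,0,0,-2,0.0876],[-0.156,-0.0885,-0.009,0,0,-2,0.0876],[-0.156,-0.0885,-0.009,0,0,-2,0.0876],[-0.156,-0.0885,-0.009,0,0,-2,0.0876],[-0.156,-0.0885,-0.009,0,0,-2,0.0876],[-0.156,-0.0885,-0.009,0,0,-2,0.0876],[-0.156,-0.0885,-0.009,0,0,-2,0.0876]]

```text
t: 1.65
eef_pos: [0.5054, -0.1914, 0.2795]
ee_rot: [3.141, 0.001, -1.664]
force: [-0.3, -0.3, -0.6]
width: 0.0878
```

Run:
```python
from h import *
s=arm.get_state();im=optics.grab_frame('wrist');cv2.imwrite('pics/w1.png',im[:,:,::-1])
import json;json.dump({k:np.array(v).tolist() for k,v in s.items()},open('w1.json','w'))
print(s['eef_pos'],s['ee_rot'],s['t'])
```

```text
[ 0.50544744 -0.19139023  0.27952754] [ 3.14082419e+00  1.08756490e-03 -1.66400985e+00] 1.65
```

View pics/w1.png

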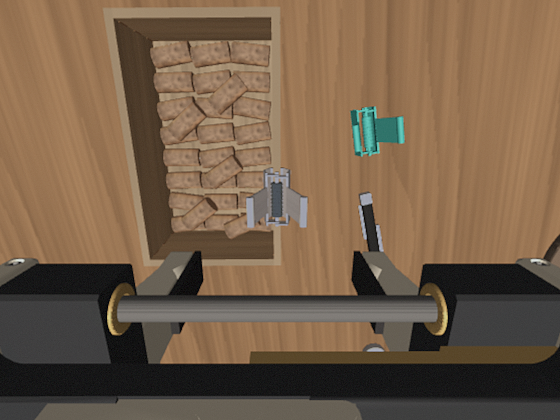

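The wrist view shows the clip at (277,205), its rolled ends at columns 246–253 and 300–307 (rows 195–228), and both fingers flanking it symmetrically. Now I refine by rays.

Run:
```python
from h import *
import json
np.set_printoptions(precision=4,suppress=True)
s=json.load(open('w1.json'));im=cv2.imread('pics/w1.png')
cv2.imwrite('pics/w1c.png',cv2.resize(im[150:260,220:340],(720,660),interpolation=cv2.INTER_CUBIC))
a=onz('wrist',(250,212),.1575,s);b=onz('wrist',(303.5,212),.1575,s)
print(a,b,(a+b)/2,np.linalg.norm(a-b))
o=onz('wrist',(246,212),.1555,s);p=onz('wrist',(307.5,212),.1555,s);print(np.linalg.norm(o-p))
for z,l in((.12,[(277,172),(277,222)]),(.1,[(280,8),(280,265),(105,9),(145,265),(276,100)])):
  print(z,[onz('wrist',u,z,s)[:2] for u in l])
```

```text
[ 0.5292 -0.1927  0.1575] [ 0.4811 -0.1882  0.1575] [ 0.5051 -0.1904  0.1575] 0.04835334237773609
0.05601326861480442
0.12 [array([ 0.5021, -0.2197]), array([ 0.507 , -0.1672])]
0.1 [array([ 0.4859, -0.3647]), array([ 0.5092, -0.1062]), array([ 0.6436, -0.3786]), array([ 0.6667, -0.121 ]), array([ 0.4968, -0.2873])]
```

View pics/w1c.png

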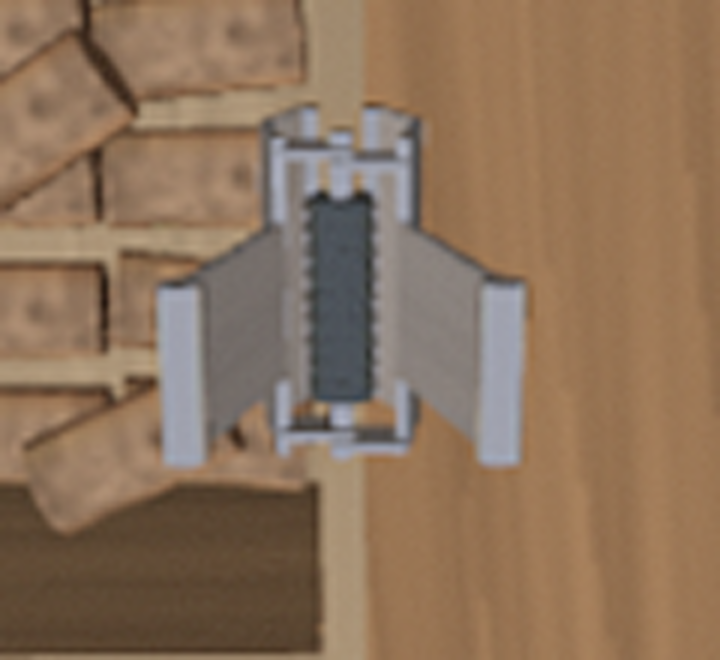

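The spans match (48 mm between the ends, 56 mm outside). The centre is (0.505,-0.191), directly under the tool, and the yaw agrees. I descend 119 mm.

Request:
jog_arm:
  motion:
    - [[0,0,0.04,0,0,0,0.0876],[0,0,0.08,0,0,0,0.0876],[0,0,0.1,0,0,0,0.0876],[0,0,0.119,0,0,0,0.0876],[0,0,0.119,0,0,0,0.0876],[0,0,0.119,0,0,0,0.0876]]
  newtons: 25

```text
t: 2.3
eef_pos: [0.5051, -0.1923, 0.1611]
ee_rot: [3.141, 0.001, -1.666]
force: [0.2, 0.2, 0.2]
width: 0.088
```

Run:
```python
from h import *
im=optics.grab_frame('wrist');cv2.imwrite('pics/w2.png',im[:,:,::-1]);
im=optics.grab_frame('side');cv2.imwrite('pics/s2.png',cv2.resize(im[100:260,250:450,::-1],(800,640)))
```

```text
(no output)
```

View pics/w2.png

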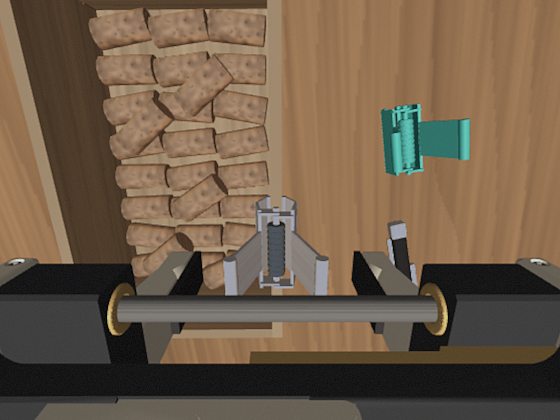

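View pics/s2.png

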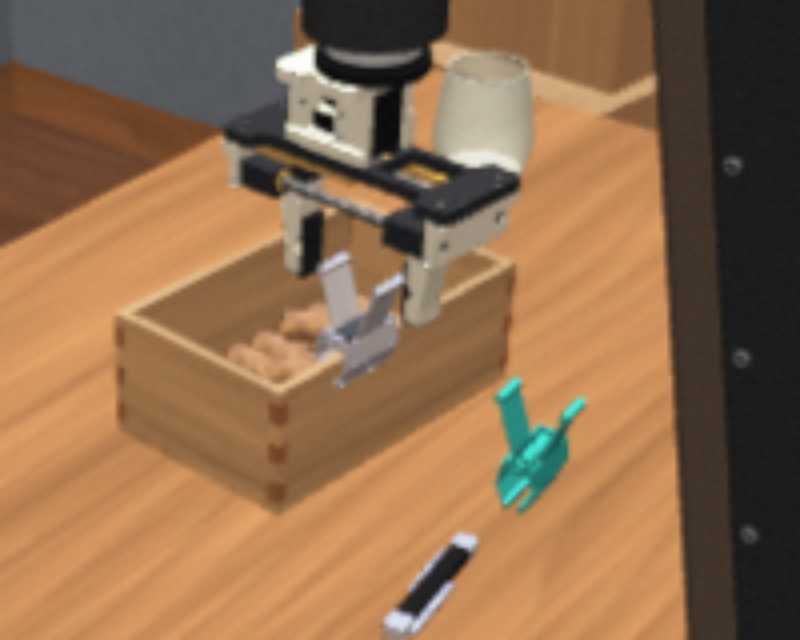

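The handles sit centred between the fingers in both views: the ends are at columns 231 and 322 in the wrist view, midpoint 276. Now I squeeze.

Request:
jog_arm:
  motion:
    - [[0,0,0,0,0,0,0.06],[0,0,0,0,0,0,0.05],[0,0,0,0,0,0,0.035],[0,0,0,0,0,0,0.02],[0,0,0,0,0,0,0.005],[0,0,0,0,0,0,0],[0,0,0,0,0,0,0],[0,0,0,0,0,0,0]]
  newtons: 25

```text
t: 3.2
eef_pos: [0.5058, -0.192, 0.1618]
ee_rot: [-3.14, 0.001, -1.665]
force: [-1.3, -0.1, 0.2]
width: 0.029
```

Run:
```python
from h import *
print({k:np.round(v,3).tolist() for k,v in arm.get_state().items()})
im=optics.grab_frame('wrist');cv2.imwrite('pics/w3.png',cv2.resize(im[150:350,180:380,::-1],(600,600)));
im=optics.grab_frame('side');cv2.imwrite('pics/s3.png',cv2.resize(im[130:230,270:390,::-1],(720,600)))
print(arm.get_state()['width'])
```

```text
{'t': 3.2, 'q': [-0.001, 0.214, -0.404, -0.001, -0.952, -0.093], 'qd': [-0.0, 0.0, 0.001, 0.001, -0.0, 0.0], 'joint_efforts': [0.003, -43.314, 25.693, 6.168, 0.033, 0.0], 'eef_pos': [0.506, -0.192, 0.162], 'ee_rot': [-3.14, 0.001, -1.665], 'force': [-1.279, -0.052, 0.169], 'moment': [0.08, 0.109, 0.001], 'width': 0.029}
0.021250661714860942
```

View pics/w3.png

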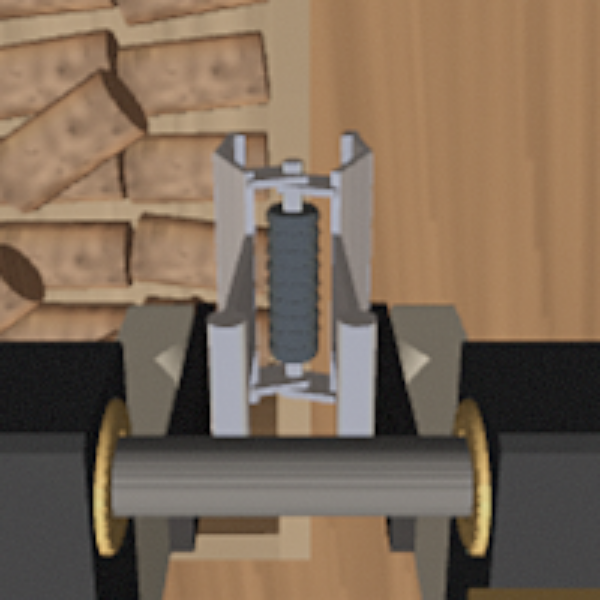

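View pics/s3.png

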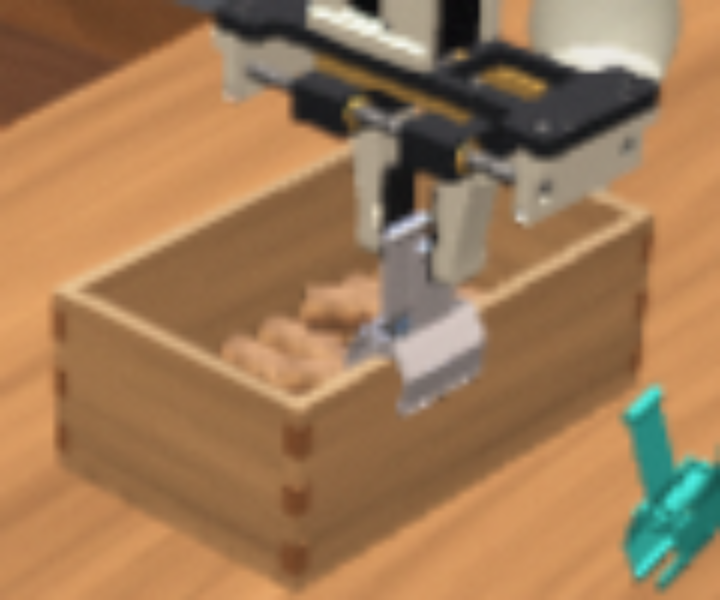

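The handles are squeezing evenly and the lips have left the wall. I give it time to reach the stop, then lift.

Request:
jog_arm:
  motion:
    - [[0,0,0,0,0,0,0],[0,0,0,0,0,0,0],[0,0,0,0,0,0,0],[0,0,0,0,0,0,0]]
  newtons: 25

```text
t: 3.7
eef_pos: [0.5058, -0.1921, 0.1619]
ee_rot: [-3.14, 0.001, -1.665]
force: [0.6, -0.2, -1.1]
width: 0.0154
```

Run:
```python
from h import *
im=optics.grab_frame('wrist');cv2.imwrite('pics/w4.png',cv2.resize(im[150:350,180:380,::-1],(600,600)));
im=optics.grab_frame('side');cv2.imwrite('pics/s4.png',cv2.resize(im[130:230,270:390,::-1],(720,600)))
print(arm.get_state()['width'])
```

```text
0.015423252933635737
```

View pics/w4.png

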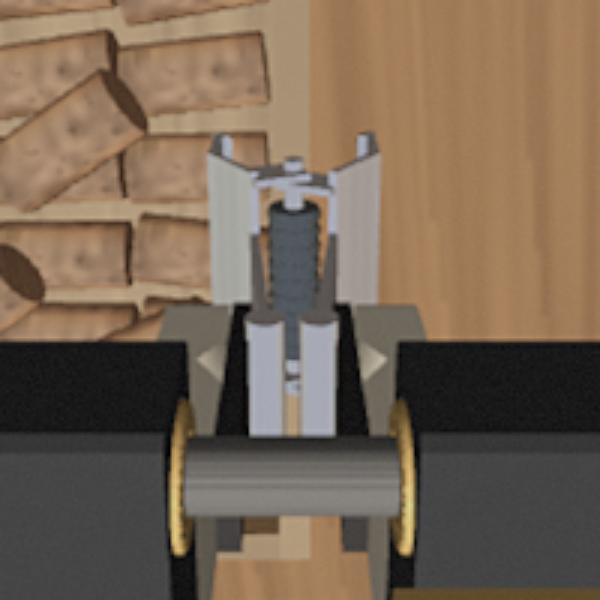

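View pics/s4.png

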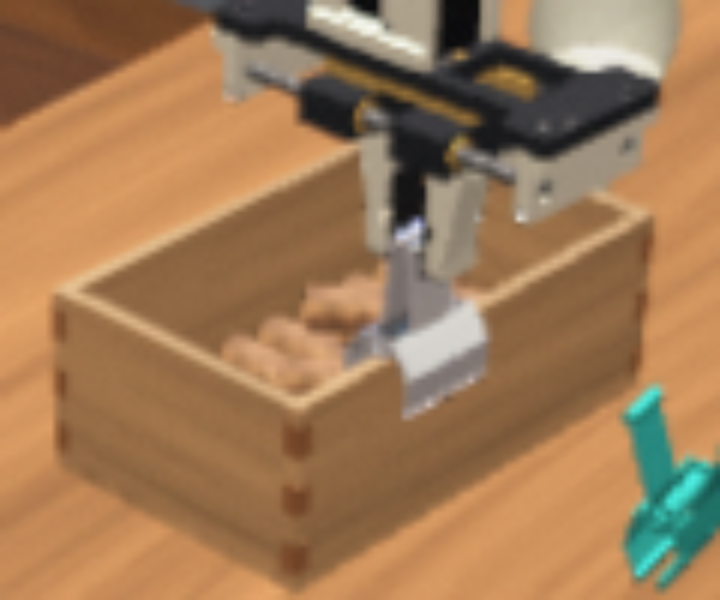

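At the stop (15.4 mm over the ends) and symmetric. Now I lift straight up.

Request:
jog_arm:
  motion:
    - [[0,0,-0.01,0,0,0,0],[0,0,-0.025,0,0,0,0],[0,0,-0.05,0,0,0,0],[0,0,-0.08,0,0,0,0],[0,0,-0.11,0,0,0,0],[0,0,-0.13,0,0,0,0],[0,0,-0.13,0,0,0,0],[0,0,-0.13,0,0,0,0]]
  newtons: 25

```text
t: 4.6
eef_pos: [0.5056, -0.192, 0.2925]
ee_rot: [-3.139, 0.001, -1.665]
force: [0.0, 0.1, -1.3]
width: 0.0155
```

Run:
```python
from h import *
im=optics.grab_frame('wrist');cv2.imwrite('pics/w5.png',im[:,:,::-1]);
im=optics.grab_frame('side');cv2.imwrite('pics/s5.png',cv2.resize(im[60:230,270:440,::-1],(600,600)))
plan([.5565,.2445,.29],-80.6)
```

```text
t 4.7 shift [-0.4394 -0.0099  0.0017] turn [ -0.     0.07 -14.82]
```

View pics/w5.png

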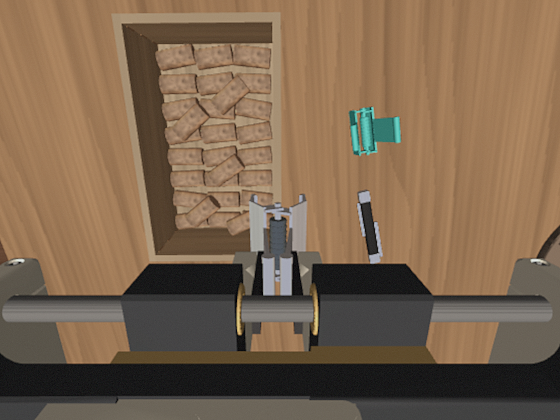

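View pics/s5.png

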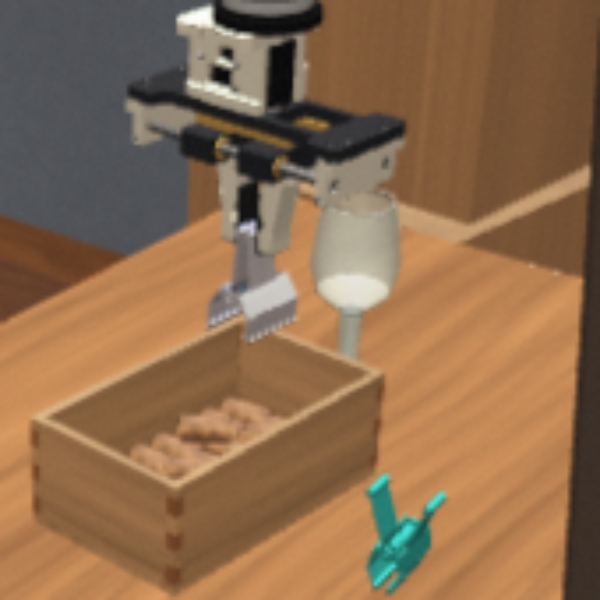

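The clip hangs clear of the case, upright and wide open, and its pivot is about 0.24 m up. I carry it above the card.

Request:
jog_arm:
  motion:
    - [[-0.015,0,0,0,0,-0.5,0],[-0.04,-0.001,0,0,0,-1.5,0],[-0.075,-0.002,0,0,0,-3,0],[-0.115,-0.003,0,0,0,-4,0],[-0.155,-0.004,0,0,0,-5.5,0],[-0.195,-0.005,0,0,0,-7,0],[-0.225,-0.005,0,0,0,-8,0],[-0.24,-0.006,0,0,0,-8.5,0]]
  newtons: 30

```text
t: 5.5
eef_pos: [0.5333, 0.049, 0.2906]
ee_rot: [3.14, 0.001, -1.514]
force: [-0.3, -0.1, -0.1]
width: 0.0149
```

Run:
```python
from h import *
plan([.5565,.2445,.29],-80.6)
print(arm.get_state()['width'])
print(onz('top',(120,183),0))
```

```text
t 5.5 shift [-0.1938 -0.0343  0.0007] turn [ 0.08  0.06 -6.14]
0.014870403640915289
[0.63688322 0.48795798 0.        ]
```

Request:
jog_arm:
  motion:
    - [[-0.015,-0.003,0,0,0,-0.5,0],[-0.04,-0.007,0,0,0,-1.5,0],[-0.075,-0.013,0,0,0,-2.5,0],[-0.115,-0.02,0,0,0,-4,0],[-0.15,-0.027,0,0,0,-5,0],[-0.18,-0.032,0,0,0,-6,0],[-0.194,-0.034,0,0,0,-6.1,0],[-0.194,-0.034,0,0,0,-6.1,0]]
  newtons: 30

```text
t: 6.3
eef_pos: [0.5561, 0.246, 0.2897]
ee_rot: [3.139, 0.0, -1.406]
force: [-0.1, -0.2, -0.6]
width: 0.0148
```

Run:
```python
from h import *
import json
s=arm.get_state();json.dump({k:np.array(v).tolist() for k,v in s.items()},open('w6.json','w'))
print(s['eef_pos'],s['ee_rot'],s['width'],s['t'])
im=optics.grab_frame('wrist');cv2.imwrite('pics/w6.png',im[:,:,::-1]);
im=optics.grab_frame('side');cv2.imwrite('pics/s6f.png',im[:,:,::-1]);cv2.imwrite('pics/s6.png',cv2.resize(im[170:320,150:300,::-1],(600,600),interpolation=cv2.INTER_CUBIC))
```

```text
[0.55614076 0.24603209 0.28968696] [ 3.13898415e+00  3.66076395e-04 -1.40633042e+00] 0.014778135946922248 6.3
```

View pics/w6.png

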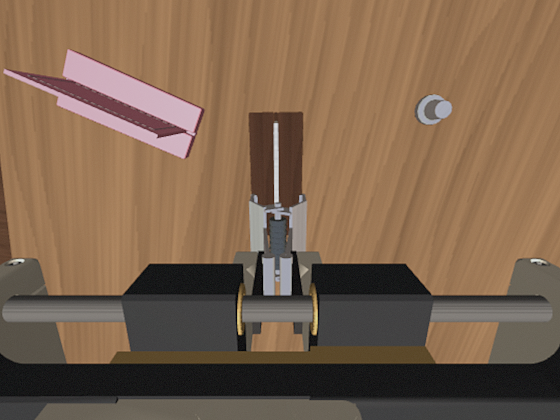

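View pics/s6.png

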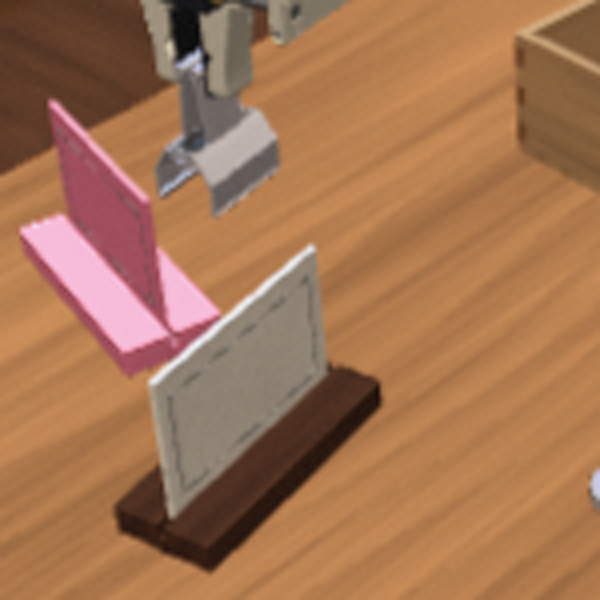

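Wrist view: the card's edge lies at column 276, straight under the clip's mid line. The side view shows the open clip above the card, its near lip running from (215,213) to (278,163) in the crop. Next I find the lip height by ray.

Run:
```python
from h import *
import json
np.set_printoptions(precision=4,suppress=True)
s=json.load(open('w6.json'))
for u in[(274,123),(279,123),(276.5,123),(276,200),(250,113),(302,113)]:
    z=.117 if u[0] in(274,279,276.5,276) else .022
    print(u,onz('wrist',u,z,s))
# lip corner heights
yaw=s['ee_rot'][2]+np.pi/2; c=np.array([s['eef_pos'][0],s['eef_pos'][1],0]); print('clip yaw',np.degrees(yaw))
ex=np.array([np.cos(yaw),np.sin(yaw),0]);ey=np.array([-ex[1],ex[0],0])
def closest(uv,P):
    o,d=ray('side',uv); # vertical line through P
    A=np.stack([d,[0,0,-1]],1); k=np.linalg.lstsq(A,P-o,rcond=None)[0]; q=o+d*k[0]; return k[1], (q-P)[:2]
for (u,v),lx,ly in[((215,213),-.016,.028),((278,163),-.016,-.028),((160,195),.015,.028)]:
    uv=((u+.5)/4-.5+150,(v+.5)/4-.5+170)
    print((u,v),closest(uv,c+lx*ex+ly*ey))
```

```text
(274, 123) [0.5706 0.1726 0.117 ]
(279, 123) [0.5657 0.1718 0.117 ]
(276.5, 123) [0.5681 0.1722 0.117 ]
(276, 200) [0.5558 0.2501 0.117 ]
(250, 113) [0.603  0.1683 0.022 ]
(302, 113) [0.5375 0.1575 0.022 ]
clip yaw 9.423202168923561
(215, 213) (np.float64(0.2076424465587841), array([-0.0028, -0.0037]))
(278, 163) (np.float64(0.20792599234703993), array([-0.0024, -0.0028]))
(160, 195) (np.float64(0.20953033835603374), array([0.0003, 0.0004]))
```

The lips are at about 0.208, so the pivot is 51–52 mm below the TCP. The card's middle comes out at (0.556,0.245), under the tool, with the yaw matching at 9.4°. To put the edge 15 mm below the pivot I descend 106 mm, most of it first.

Request:
jog_arm:
  motion:
    - [[0,0,0.015,0,0,0,0],[0,0,0.035,0,0,0,0],[0,0,0.055,0,0,0,0],[0,0,0.07,0,0,0,0],[0,0,0.076,0,0,0,0],[0,0,0.076,0,0,0,0]]
  newtons: 30

```text
t: 7.0
eef_pos: [0.5556, 0.243, 0.2138]
ee_rot: [3.138, -0.0, -1.409]
force: [0.1, 0.6, 0.4]
width: 0.015
```

Run:
```python
from h import *
import json
s=arm.get_state();json.dump({k:np.array(v).tolist() for k,v in s.items()},open('w7.json','w'))
print(s['eef_pos'],s['ee_rot'],s['width'],s['t'])
im=optics.grab_frame('wrist');cv2.imwrite('pics/w7.png',cv2.resize(im[60:310,180:380,::-1],(480,600)));
im=optics.grab_frame('side');cv2.imwrite('pics/s7.png',cv2.resize(im[190:310,160:280,::-1],(600,600),interpolation=cv2.INTER_CUBIC))
```

```text
[0.5556267  0.24304979 0.2138154 ] [ 3.13826280e+00 -2.23066985e-04 -1.40885213e+00] 0.015008665991003808 7.0
```

View pics/w7.png

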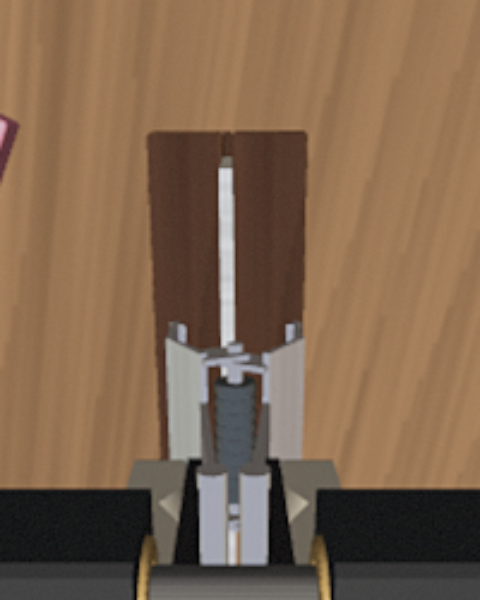

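View pics/s7.png

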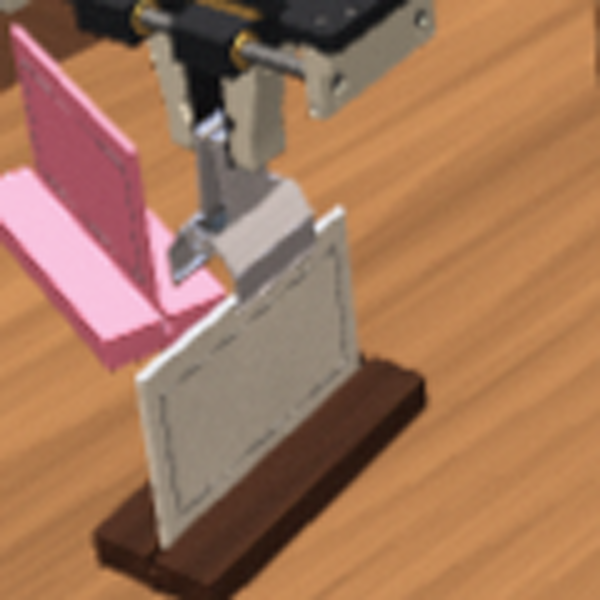

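Run:
```python
from h import *
import json
np.set_printoptions(precision=4,suppress=True)
s=json.load(open('w7.json'));c=np.array(s['eef_pos']);yaw=s['ee_rot'][2]+np.pi/2
ex=np.array([np.cos(yaw),np.sin(yaw),0]);ey=np.array([-ex[1],ex[0],0])
for n,u,v,z in[('card end',226.5,167,.117),('card near',228.5,345,.117),('jaw L',177,330,.16),('jaw R',293,330,.16),('pin',234,345,.162)]:
    p=onz('wrist',((u+.5)/2.4-.5+180,(v+.5)/2.4-.5+60),z,s); print(n,p,'clip x',(p-c)@ex,'y',(p-c)@ey)
q=np.array([.5565,.2448,.117]);print('card mid est in clip',(q-c)@ex,(q-c)@ey)
plan([.556+.0012,.2448,.1835],-80.6)
```

```text
card end [0.5688 0.1718 0.117 ] clip x 0.0015566420921294954 y -0.0724797286221132
card near [0.559  0.2288 0.117 ] clip x 0.0010449739198262163 y -0.014598991759013859
jaw L [0.5754 0.2143 0.16  ] clip x 0.014922595943168046 y -0.0315550983065178
jaw R [0.5442 0.2092 0.16  ] clip x -0.01674672851046844 y -0.03153357553807545
pin [0.5595 0.2154 0.162 ] clip x -0.0006289525650330879 y -0.027866503110534614
card mid est in clip 0.001144075869206274 0.0015864958269607619
t 7.1 shift [-0.0007 -0.001   0.0317] turn [ 0.06  0.04 -0.08]
```

The card edge sits 1–2 mm to +x of the clip's middle and the jaws span ±16 mm symmetrically. I trim 1.5 mm and descend the last 30 mm.

Request:
jog_arm:
  motion:
    - [[-0.001,-0.0015,0,0,0,0,0],[-0.001,-0.0015,0.008,0,0,0,0],[-0.001,-0.0015,0.016,0,0,0,0],[-0.001,-0.0015,0.024,0,0,0,0],[-0.001,-0.0015,0.03,0,0,0,0],[-0.001,-0.0015,0.03,0,0,0,0],[-0.001,-0.0015,0.03,0,0,0,0]]
  newtons: 30

```text
t: 7.8
eef_pos: [0.5576, 0.2451, 0.185]
ee_rot: [3.14, 0.0, -1.408]
force: [-0.2, -0.7, 0.0]
width: 0.0148
```

Run:
```python
from h import *
import json
s=arm.get_state();json.dump({k:np.array(v).tolist() for k,v in s.items()},open('w8.json','w'))
print({k:np.round(v,4).tolist() for k,v in s.items() if k!='joint_efforts'})
im=optics.grab_frame('wrist');cv2.imwrite('pics/w8.png',cv2.resize(im[60:310,180:380,::-1],(480,600)));
im=optics.grab_frame('side');cv2.imwrite('pics/s8.png',cv2.resize(im[190:310,160:280,::-1],(600,600),interpolation=cv2.INTER_CUBIC))
im=optics.grab_frame('top');cv2.imwrite('pics/t8.png',im[:,:,::-1])
```

```text
{'t': 7.8, 'q': [0.7338, 0.2996, -0.2254, -0.0012, -1.0468, -0.5704], 'qd': [0.0001, -0.0084, 0.0105, 0.0016, -0.0012, 0.0008], 'eef_pos': [0.5576, 0.2451, 0.185], 'ee_rot': [3.1401, 0.0003, -1.408], 'force': [-0.1868, -0.6681, 0.0258], 'moment': [0.0254, 0.0926, 0.0112], 'width': 0.0148}
```

View pics/w8.png

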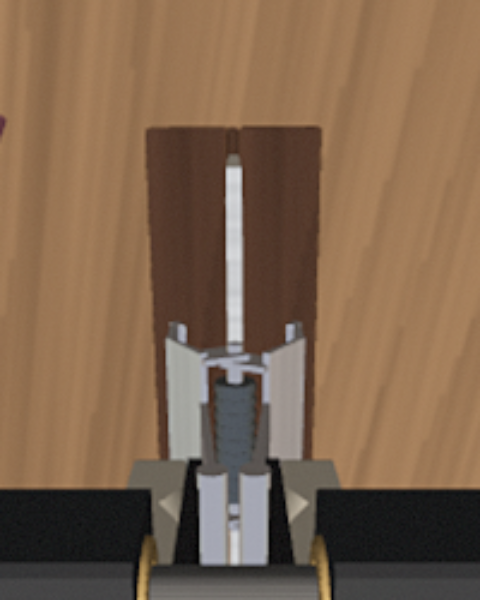

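View pics/s8.png

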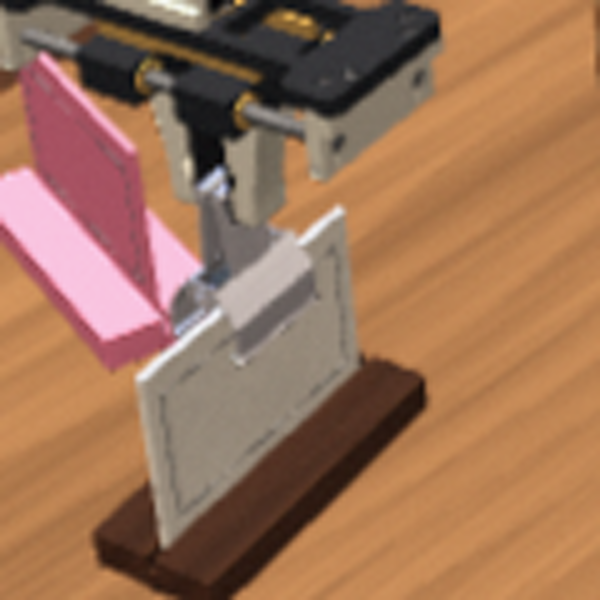

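View pics/t8.png

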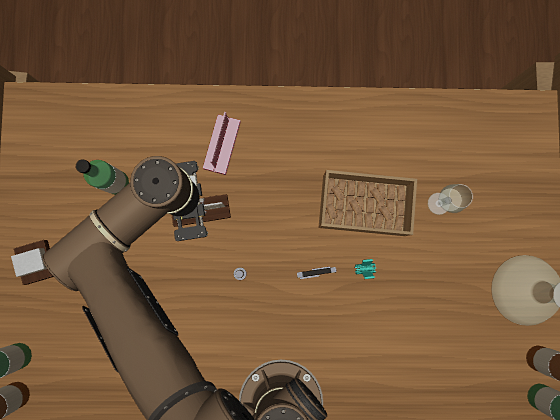

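Run:
```python
from h import *
import json
np.set_printoptions(precision=4,suppress=True)
s=json.load(open('w8.json'));c=np.array(s['eef_pos']);yaw=s['ee_rot'][2]+np.pi/2
ex=np.array([np.cos(yaw),np.sin(yaw),0]);ey=np.array([-ex[1],ex[0],0])
for n,u,v,z in[('card end',234,167,.117),('card near',235,340,.117)]:
    p=onz('wrist',((u+.5)/2.4-.5+180,(v+.5)/2.4-.5+60),z,s); print(n,p,'clip x',(p-c)@ex,'y',(p-c)@ey)
for u,v,ly in[(237,362,.028),(314,296,-.028)]:
    o,d=ray('side',((u+.5)/5-.5+160,(v+.5)/5-.5+190)); P=np.array([c[0],c[1],0])-.016*ex+ly*ey
    k=np.linalg.lstsq(np.stack([d,[0,0,-1]],1),P-o,rcond=None)[0];print('lip z',k[1],'pivot',k[1]+.0295,'edge rel',.117-k[1]-.0295,(o+d*k[0]-P)[:2])
# stand ends in side image before/after
a=cv2.imread('pics/side0.png')[225:315,170:260];b=optics.grab_frame('side')[225:315,170:260,::-1]
print('foot diff',np.abs(a.astype(int)-b)[55:].mean())
s=arm.get_state();print(s['t'],s['qd'],s['width'],s['eef_pos'])
```

```text
card end [0.569  0.1722 0.117 ] clip x -0.0005449354901412538 y -0.07380628622342135
card near [0.5607 0.2207 0.117 ] clip x -0.0008598907898168463 y -0.024602561079565842
lip z 0.10096716167379727 pivot 0.13046716167379727 edge rel -0.01346716167379726 [-0.001  -0.0014]
lip z 0.10108928441678017 pivot 0.13058928441678017 edge rel -0.013589284416780159 [-0.0013 -0.0016]
foot diff 2.181904761904762
8.0 [ 0.0003 -0.0005  0.0001 -0.0014 -0.0015  0.0004] 0.014785434385679409 [0.5578 0.2452 0.1856]
```

The edge is 13.5 mm below the pivot and within 1 mm of midway. Along the card it is centred within 1 mm. The arm is still and nothing has moved, so I hand in.

```bash
python3 -c "
from station import arm
print(arm.job_done(),arm.get_state()['width'])"
```

```text
the job is handed in; nothing more can be done
the job is handed in; nothing more can be done
```

The clip is off the wine case and held squeezed open over the middle of the list card's top edge. I handed the job in at about 8 s of the 35 s allowed. The station gives no verdict.

- **Grip:** I squeezed the handles to the stop with 25 N, then 30 N for the carry and hold. The fingers read 14.8 mm, against about 16 mm given for the handles at the stop. The clip came straight up off the rim.
- **Position:** In the last pictures the edge is about 13.5 mm below the pivot and less than 1 mm from midway between the jaws. It is centred along the card within about 1 mm, and the yaw matches the card within a fraction of a degree.
- **Contact:** The force reading was about 0.7 N, the same small size as in free motion, and no touching was visible. The state has no direct reading of clip-to-card contact, so this rests on the measured gaps.
- **Other things:** The last top view showed the case, bottle, glass, corkscrew and stopper where they started. The card's foot looked unchanged in the side view.

One figure disagreed slightly: the lip height from the side view gave the pivot as 51.5 mm below the tool point while hovering but 54.5 mm at the end. Either figure keeps the edge well inside the 6 to 24 mm band.

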